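# Put the embossing stamps back on their own blocks

### The arm

A 7-joint arm with a two-finger parallel gripper is mounted at the origin on the work surface. World frame = base frame: x ahead of the robot, y to its left, z up, the work surface at z = 0. Lengths are in m, angles in rad, forces in N, time in s.
With the tool pointing down it reaches from about 0.4 to 0.9 m from the base axis. Payload 5.6 kg.
Tool frame: the origin (TCP) lies midway between the tips of the shut fingers; the grasp point (between the pads) lies 19 mm behind it; y points along the fingers, z is the direction in which the jaws open and shut, and the axes are right-handed (so a half turn about y gives the same grasp; the last joint's range is limited). The gripper opens to 92 mm and grips with 3 to 60 N. Pads are 20 mm wide; open, the fingers measure 128 mm over their backs; the gripper's body (75 mm by 189 mm) begins 69 mm behind the grasp point.
Start: joints at [-1.358, 0.468, -0.012, 1.603, 0.006, 1.071, -0.056], TCP at [0.165, 0.629, 0.215] pointing down, gripper open.
Joint ranges: [-2.53, 2.53], [-0.31, 2.02], [-1.57, 1.55], [0.28, 2.44], [-1.29, 4.43], [0.15, 1.84], [-2.92, 2.92]. Speed limits (rad/s): [2.57, 2.57, 3.14, 3.14, 3.14, 3.14, 3.14].

### API

Orientations are given as a 3x3 rotation matrix whose columns are the frame's x, y, z axes.
In Python, from station import env, effector, solver, viewer, workorder, search_frame, tip_of gives the robot as it stands. Calls block until the motion is done:
- env.reach(position, orientation): joint-space move of the TCP to a pose.
- env.movel(position, frame=None, rate=0.15): straight line of the TCP; frame=None keeps the orientation; rate is the mean speed in m/s.
- env.goto_joints(angles): joint-space move.
- effector.release() and effector.grasp(squeeze=None): open the fingers fully, or close them until they stop; squeeze is the grip in N (None keeps the last).
- env.pause(seconds).
- solver.inverse_kinematics(position, orientation): joint angles nearest the present ones, or None.
- env.sense(): the state.
- viewer.read_camera(name): name is "scene" or "top" or "wrist"; returns (picture, depth): 400x640x3 uint8, red, green, blue; 400x640 float32, m along the optical axis (not along the pixel's ray), 0 where there is no reading.
- viewer.camera_info(name): a dict with "intrinsics" (3x3 intrinsics, pixels), "dist_coeffs" ([k1, k2, p1, p2, k3] as OpenCV has them; the pictures are not rectified), "eye" and "rotation" of the camera in the world; the wrist camera has in their place "T_tool_cam" (4x4, takes a point from camera to tool coordinates, whose origin is the TCP and whose axes are the tool frame's). Camera axes: x right, y up, looking along -z (the intrinsics and any distortion apply to the point x, -y, -z); pixel columns grow to the right and rows downward; lengths in m; the calibration is good to about 2 mm. A picture is of the moment at which its call begins: read the wrist's pose just before it. camera_info takes no time and is no camera call.
A pose or a line that the arm cannot do raises env.PlanningError and nothing moves.
- workorder.finish_job(): hands the job in, once; it reports no verdict.
Trained networks look in the newest picture that a camera, given by its name, has taken for a name from the list of things; names that differ only in an ending like _2 or _b are one class to them, and where a whole thing is asked for, a point or a joint stands for the part that bears it (a point fixed in the world has none). Each returns a list of dicts, best first, with "score" (0 to 1); they miss things now and then, are a little off and sometimes report something else, mostly with a low value. They report only what shows in the picture. A call takes as long as a camera call. They do not tell look-alikes from the thing itself.
- search_frame(camera, name): "at" ([x, y, z] in m, in world coordinates, good to about 4 mm: the middle of the surface that is visible of it).
- tip_of(camera, name): "at" ([x, y, z] in m, in world coordinates, good to about 4 mm: a listed point, or the origin of a listed thing).
The state is a dict: "t": time; "joint_positions": joint angles; "joint_velocities": joint speeds; "tau": joint torques, N m; "ee_pos": TCP position; "tcp_rot": TCP orientation; "wrist_force": force on the tool from outside, world axes, zero at the start; "moment": the same for the moment, N m; "gripper_width": finger opening in m.
Only numpy, scipy, OpenCV 4.12 (cv2) and the standard library are available. Lean on these libraries where they do the work, as an engineer would, in place of code of your own. Each camera call takes 0.05 s, during which the arm holds its last target. There are 200 camera calls.

### The job

The three embossing stamps on this leather bench each stand on another stamp's block. Put every stamp on its own block, the one whose small steel sample shows the shape of the stamp's foot, standing upright and centred on the leather pad; the plain block without a sample is free for setting one aside on the way. Do not tip a stamp over, and leave the hammer, the bottle and the bowl where they are.

Things in the scene. Friction and masses are not known exactly. Their poses are not given: they have to be found in the camera images.
- round_stamp: Embossing stamp standing upright, 92 mm tall, about 0.35 kg: round, 56 mm diameter, steel foot 20 mm thick, brass neck 21 mm thick up to 34 mm, round light wooden handle 26 mm in diameter from 38 to 86 mm up, its top end narrowing to 20 mm. Starts on a wrong block, turned any way. Origin: centre of the foot's underside, on the handle's axis; z up.
- bar_stamp: Embossing stamp standing upright, 92 mm tall, about 0.35 kg: oblong bar, 70 by 30 mm, steel foot 20 mm thick, brass neck 21 mm thick up to 34 mm, round light wooden handle 26 mm in diameter from 38 to 86 mm up, its top end narrowing to 20 mm. Starts on a wrong block, turned any way. Origin: centre of the foot's underside, on the handle's axis; z up. x runs along the bar.
- plus_stamp: Embossing stamp standing upright, 92 mm tall, about 0.35 kg: plus-shaped, two crossed bars 64 by 24 mm, steel foot 20 mm thick, brass neck 21 mm thick up to 34 mm, round light wooden handle 26 mm in diameter from 38 to 86 mm up, its top end narrowing to 20 mm. Starts on a wrong block, turned any way. Origin: centre of the foot's underside, on the handle's axis; z up. x and y run along the arms.
- round_block: Fixed light wooden block 90 (x) by 153 (y) mm, top 18 mm above the bench. Stamps stand on its round brown leather pad, 82 mm across, top 20 mm up. Origin: bench level under the pad's centre; the block reaches 45 mm in +-x and -y, 108 mm in +y; at +74 mm y, on a square leather patch, is its sample, a 3 mm thick steel disc, 48 mm in diameter. Home of the round stamp.
- bar_block: Fixed light wooden block 90 (x) by 153 (y) mm, top 18 mm above the bench. Stamps stand on its round brown leather pad, 82 mm across, top 20 mm up. Origin: bench level under the pad's centre; the block reaches 45 mm in +-x and -y, 108 mm in +y; at +74 mm y, on a square leather patch, is its sample, a 3 mm thick steel bar, 60 by 26 mm. Home of the bar stamp.
- plus_block: Fixed light wooden block 90 (x) by 153 (y) mm, top 18 mm above the bench. Stamps stand on its round brown leather pad, 82 mm across, top 20 mm up. Origin: bench level under the pad's centre; the block reaches 45 mm in +-x and -y, 108 mm in +y; at +74 mm y, on a square leather patch, is its sample, a 3 mm thick steel plus, 54 by 54 mm. Home of the plus stamp.
- plain_block: Fixed light wooden block 90 (x) by 153 (y) mm, top 18 mm above the bench. Stamps stand on its round brown leather pad, 82 mm across, top 20 mm up. Origin: bench level under the pad's centre; the block reaches 45 mm in +-x and -y, 108 mm in +y. It has no sample: nobody's home, empty at the start, a free spot.
- hammer: Bystander: a hammer lying flat near the right (-y) edge of the work, handle towards the robot. Leave alone.
- dye_bottle: Bystander: closed amber bottle standing to the left (+y), 50 mm diameter, 95 mm tall, origin under its centre. Leave alone.
- rivet_bowl: Bystander: copper bowl to the left (+y), 90 mm across the rim, 40 mm high, origin under its centre. Leave alone.
Not all that is in view belongs to the job. Leave any black or green look-alike of the bar_stamp alone.

How it is judged:
By the outcome, as a careful person would: the job done as asked, in the order asked, and still so for the second after the job is handed in, with the robot touching nothing.
It also fails if it takes over 128 s, if anything falls off the work surface, if the arm or the gripper's body presses on something with over 40 N, if the wrist force passes 120 N, or if a joint passes its speed limit or range.

## Working session

There is one attempt and no reset: what is moved stays moved. The work goes in short steps, each a Python script; the robot and the scene stay as the last script left them, time stands still between calls to the robot, and variables do not carry over. Pictures are saved under pics/ and viewed, about 12 in all and at most 16, crops included, and the job is handed in when it is done.

```bash
mkdir -p pics; cat > h.py <<'E'
import numpy as np, cv2
from station import env, effector, solver, viewer, workorder, search_frame, tip_of
def snap(cam,fn=None):
    s=env.sense(); p,d=viewer.read_camera(cam)
    if fn: cv2.imwrite('pics/'+fn,p[:,:,::-1])
    return p,d,s
E
python3 - <<'E'
from h import *
for c in("top","scene"):
    p,d,s=snap(c,c+'0.png'); np.savez('pics/%s0.npz'%c,p=p,d=d)
    i=viewer.camera_info(c); print(c,i)
    for n in "round_stamp bar_stamp plus_stamp round_block bar_block plus_block plain_block hammer dye_bottle rivet_bowl".split():
        print(n,[(np.round(r['at'],3).tolist(),round(r['score'],2)) for r in tip_of(c,n)])
print(env.sense()['tcp_rot'],env.sense()['t'])
E
```

```text
top {'intrinsics': array([[366.38252938,   0.        , 322.00222204],
       [  0.        , 366.38252938, 200.65690825],
       [  0.        ,   0.        ,   1.        ]]), 'dist_coeffs': array([-0.01060649,  0.        ,  0.        ,  0.        ,  0.        ]), 'eye': array([ 0.28715469, -0.01694344,  1.16808458]), 'rotation': array([[ 2.52654942e-02,  9.81445933e-01, -1.90067185e-01],
       [-9.99680382e-01,  2.46356594e-02, -5.67615706e-03],
       [-8.88410819e-04,  1.90149847e-01,  9.81754677e-01]])}
round_stamp [([0.619, 0.129, 0.017], 0.84)]
bar_stamp [([0.339, 0.142, -0.001], 0.83), ([0.424, 0.006, 0.001], 0.64), ([0.447, 0.127, 0.017], 0.58), ([0.622, 0.13, 0.018], 0.52)]
plus_stamp [([0.446, -0.196, 0.019], 0.53)]
round_block [([0.447, -0.188, -0.001], 0.63)]
bar_block [([0.626, 0.134, 0.002], 0.86)]
plus_block [([0.452, 0.127, 0.001], 0.91)]
plain_block [([0.644, -0.222, -0.0], 0.76)]
hammer [([0.55, -0.402, -0.003], 0.85)]
dye_bottle [([0.469, 0.358, 0.002], 0.76), ([0.686, 0.416, -0.001], 0.18)]
rivet_bowl [([0.684, 0.415, -0.0], 0.65), ([0.626, 0.133, -0.0], 0.45)]
sce
[... 417 characters left out ...]
],
       [-0.01150836,  0.7839099 ,  0.62076794]])}
round_stamp [([0.625, 0.136, 0.023], 0.75)]
bar_stamp [([0.341, 0.134, -0.001], 0.92), ([0.421, 0.007, 0.004], 0.92), ([0.453, 0.128, 0.02], 0.8)]
plus_stamp []
round_block [([0.448, -0.19, -0.003], 0.92)]
bar_block [([0.632, 0.136, -0.0], 0.9)]
plus_block [([0.453, 0.124, 0.0], 0.89)]
plain_block [([0.647, -0.223, 0.005], 0.65)]
hammer [([0.549, -0.402, 0.002], 0.66)]
dye_bottle [([0.465, 0.356, -0.005], 0.59), ([0.551, -0.401, 0.004], 0.2)]
rivet_bowl [([0.685, 0.416, 0.001], 0.61)]
[[ 9.67447242e-01  3.56983012e-05  2.53072781e-01]
 [-2.53072781e-01  2.65742091e-06  9.67447243e-01]
 [ 3.38637022e-05 -9.99999999e-01  1.16051829e-05]] 1.1
```

View pics/top0.png

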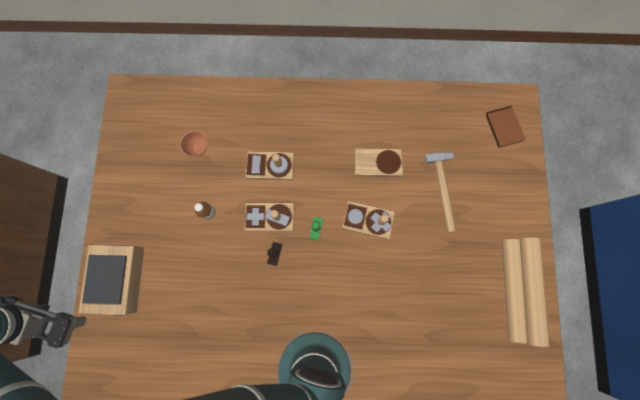

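View pics/scene0.png

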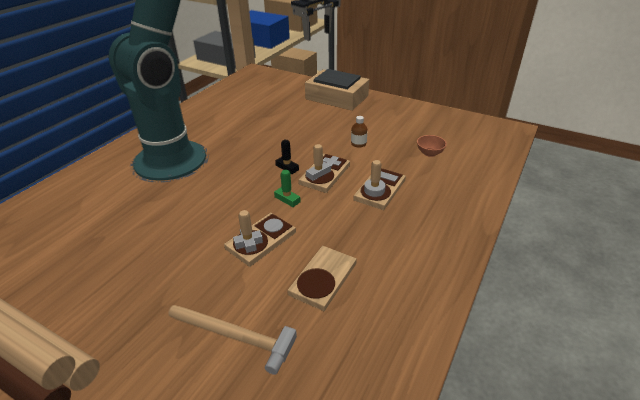

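Top: round stamp (278,164) on the bar block, bar stamp (281,214) on the plus block, plus stamp (380,221) on the round block, and the plain block empty at (388,161). The look-alikes are black (275,253) and green (316,228). The wanted bar stamp is the steel and light-wood one at (281,214). I'll move round→plain, bar→bar block, plus→plus block, then round→round block. First, closer wrist views.

```bash
cat >> h.py <<'E'
def R(a=np.pi/2):  # jaws along world angle a, tool y down
    z=np.array([np.cos(a),np.sin(a),0]); y=np.array([0,0,-1.]); return np.stack([np.cross(y,z),y,z],1)
def cloud(d,s):
    "world points of each wrist pixel"
    i=viewer.camera_info("wrist"); v,u=np.mgrid[:400,:640]
    n=cv2.undistortPoints(np.stack([u,v],-1).reshape(-1,1,2).astype(float),i["intrinsics"],i["dist_coeffs"]).reshape(400,640,2)
    P=np.stack([n[...,0]*d,-n[...,1]*d,-d],-1)
    T=i["T_tool_cam"]; return (P@T[:3,:3].T+T[:3,3])@s['tcp_rot'].T+s['ee_pos']
E
python3 - <<'E'
from h import *
print(viewer.camera_info("wrist"))
sites={'barb':(.628,.134),'plusb':(.451,.127),'plain':(.646,-.222),'roundb':(.447,-.190)}
T=viewer.camera_info("wrist")["T_tool_cam"]
for k,(x,y) in sites.items():
    # centre camera axis over the site
    off=R()@T[:3,3]; ax=R()@(-T[:3,2]); print('off',off.round(3),ax.round(3))
    h=.24; tz=h
    L=(h+off[2]-.05)/-ax[2]; c=off+ax*L
    p=[x-c[0],y-c[1],tz]
    if np.hypot(*p[:2])<.38: p=[max(p[0],.38),p[1],tz]
    env.reach(p,R()); pic,d,s=snap("wrist",k+'1.png'); np.savez('pics/%s1.npz'%k,p=pic,d=d,pos=s['ee_pos'],rot=s['tcp_rot'])
    print(k,p,s['t'],[round(float(q),2) for q in s['joint_positions']])
    W=cloud(d,s)
    m=(W[...,2]>.1)&(W[...,2]<.12)&(d>0)&(np.hypot(W[...,0]-x,W[...,1]-y)<.04)
    if m.sum(): print(' handle top',m.sum(),W[m].mean(0),np.ptp(W[m],axis=0),W[m][:,2].max())
ims=[cv2.resize(cv2.imread('pics/%s1.png'%k),(400,250)) for k in sites]
cv2.imwrite('pics/m1.png',np.vstack([np.hstack(ims[:2]),np.hstack(ims[2:])]))
E
```

```text
{'intrinsics': array([[354.74134616,   0.        , 316.80457957],
       [  0.        , 354.74134616, 196.01267176],
       [  0.        ,   0.        ,   1.        ]]), 'dist_coeffs': array([-0.0687004,  0.       ,  0.       ,  0.       ,  0.       ]), 'T_tool_cam': array([[-2.18261328e-03, -9.60053361e-01, -2.79808472e-01,
        -7.88640965e-02],
       [-2.06916560e-04,  2.79809566e-01, -9.60055500e-01,
        -1.71078165e-01],
       [ 9.99997597e-01, -2.03753288e-03, -8.09367014e-04,
        -2.03866019e-04],
       [ 0.00000000e+00,  0.00000000e+00,  0.00000000e+00,
         1.00000000e+00]])}
off [-0.079 -0.     0.171] [ 0.28   0.001 -0.96 ]
barb [np.float64(0.6016277538088458), np.float64(0.1338994619964514), 0.24] 3.45 [-0.52, 0.39, 0.33, 1.68, -0.14, 1.09, 1.42]
 handle top 653 [0.62068598 0.13208732 0.11117337] [0.0249031  0.02555709 0.01557564] 0.115683894396182
off [-0.079 -0.     0.171] [ 0.28   0.001 -0.96 ]
plusb [np.float64(0.4246277538088459), np.float64(0.12689946199645138), 0.24] 4.2417 [-0.66, 0.07, 0.32, 2.07, -0.03, 1.0, 1.24]
 handle top 644 [0.44891449 0.12792279 0.11108979] [0.02410706 0.02545118 0.01516455] 0.1152051635145381
off [-0.079 -0.     0.171] [ 0.28   0.001 -0.96 ]
plain [np.float64(0.6196277538088458), np.float64(-0.22210053800354862), 0.24] 5.775 [-0.16, 0.51, 0.64, 1.59, -0.33, 1.15, 2.13]
off [-0.079 -0.     0.171] [ 0.28   0.001 -0.96 ]
roundb [np.float64(0.4206277538088459), np.float64(-0.19010053800354862), 0.24] 6.65 [-0.32, 0.11, 0.74, 2.05, -0.09, 1.0, 2.03]
 handle top 642 [ 0.44371409 -0.19399873  0.11120615] [0.02526087 0.02482301 0.01506119] 0.11515605713158616
```

View pics/m1.png

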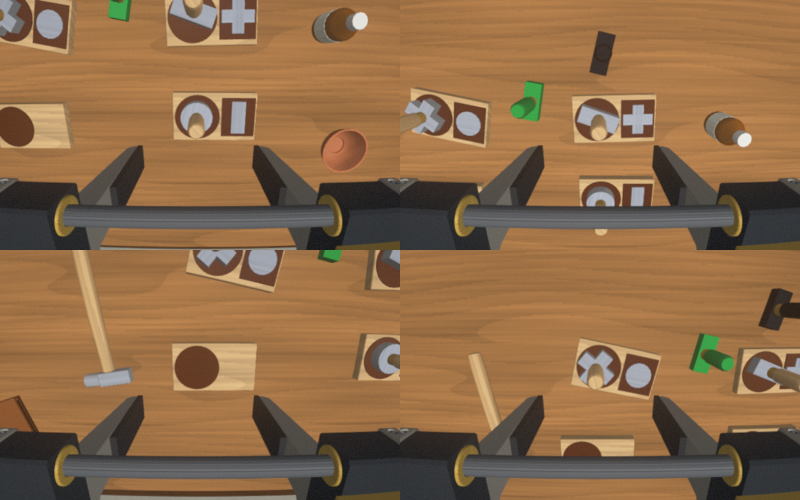

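Picture 3 (mosaic): the wrist views agree with the top view on which stamp stands on which block. The bar stamp of steel and wood is at mosaic (598,125), with the black and green look-alikes clear of it at (603,55) and (526,105). Next I fit the block poses from the depth.

```bash
cat >> h.py <<'E'
def block(W,d,x,y):
    "block fit from height: pad centre, size, angle of its +y axis"
    m=(d>0)&(W[...,2]>.009)&(W[...,2]<.03)&(abs(W[...,0]-x)<.075)&(W[...,1]>y-.075)&(W[...,1]<y+.135)
    m=cv2.morphologyEx(m.astype(np.uint8),cv2.MORPH_OPEN,np.ones((3,3)))
    n,l,st,_=cv2.connectedComponentsWithStats(m); m=l==1+np.argmax(st[1:,4])
    c,wh,a=cv2.minAreaRect((W[m][:,:2]*1000).astype(np.float32))
    a=np.radians(a)
    if wh[0]<wh[1]: a+=np.pi/2
    u=np.array([np.cos(a),np.sin(a)]); u*=np.sign(u[1])
    top=W[m&True][:,2]
    return np.array(c)/1000-u*.0315,np.round(wh,1),u,np.median(top)
E
python3 - <<'E'
from h import *
sites={'barb':(.628,.134),'plusb':(.451,.127),'plain':(.646,-.222),'roundb':(.447,-.190)}
for k,(x,y) in sites.items():
    z=np.load('pics/%s1.npz'%k); s=dict(ee_pos=z['pos'],tcp_rot=z['rot']); W=cloud(z['d'],s)
    c,wh,u,h=block(W,z['d'],x,y); print(k,c.round(4),wh,u.round(3),h.round(4))
    # brown pad colour check (square leather patch excluded by radius)
    p=z['p'].astype(int); b=(p[...,0]<120)&(p[...,0]>p[...,2]+25)&(p[...,0]-p[...,2]<90)
    b&=np.hypot(W[...,0]-c[0],W[...,1]-c[1])<.046
    b&=(W[...,2]>.005)&(W[...,2]<.03)
    q=(W[b][:,:2]*1000).astype(np.float32); (cx,cy),r=cv2.minEnclosingCircle(q); e=cv2.fitEllipse(cv2.convexHull(q)); print('  pad',cx,cy,r,np.round(e[0],1),np.round(e[1],1))
E
```

```text
barb [0.6259 0.1336] [ 89.7 154. ] [-0.001  1.   ] 0.0207
  pad 626.6111450195312 136.6514129638672 42.819297790527344 [625.7 135.8] [78.4 85.4]
plusb [0.4565 0.1253] [ 89.5 153.7] [-0.029  1.   ] 0.0207
  pad 457.3985290527344 128.55886840820312 42.584102630615234 [456.5 127.3] [78.1 84.3]
plain [ 0.6457 -0.2229] [ 89.6 153.8] [-0.013  1.   ] 0.0197
  pad 645.5762329101562 -223.0858917236328 40.1379280090332 [ 645.7 -222.9] [79.1 79.8]
roundb [ 0.4476 -0.1888] [153.9  89.8] [0.204 0.979] 0.0206
  pad 448.12371826171875 -185.88279724121094 42.974334716796875 [ 447.3 -186.3] [76.9 86.1]
```

```bash
cat >> h.py <<'E'
T=viewer.camera_info("wrist")["T_tool_cam"]; ZG=.066; H=.21
PAD=dict(barb=(.6259,.1336),plusb=(.4565,.1253),plain=(.6457,-.2229),roundb=(.4476,-.1888))
def top(W,d,xy):
    m=(d>0)&(W[...,2]>.1085)&(W[...,2]<.12)&(np.hypot(W[...,0]-xy[0],W[...,1]-xy[1])<.035)
    c,r=cv2.minEnclosingCircle((W[m][:,:2]*1000).astype(np.float32))
    return np.array(c)/1000,r,int(m.sum()),W[m][:,2].mean()
def look(k,fn=None):
    p=np.array([PAD[k][0]-.026,PAD[k][1],.24]); env.movel(p,frame=R(),rate=.25)
    pic,d,s=snap("wrist",fn); return pic,d,s,cloud(d,s)
def move(a,b):
    pic,d,s,W=look(a); c,r,n,z=top(W,d,PAD[a]); print('handle',c.round(4),r,n,z)
    assert 8<r<16 and np.hypot(*(c-PAD[a]))<.02
    env.movel([*c,H],frame=R(),rate=.25); env.movel([*c,ZG],rate=.12)
    effector.grasp(25); s=env.sense(); print('width',s['gripper_width'],s['wrist_force'].round(1),s['t'])
    env.movel([*c,H],rate=.15); print('lifted',env.sense()['gripper_width'],env.sense()['wrist_force'].round(1))
    t=PAD[b]; env.movel([*t,H],rate=.2); env.movel([*t,ZG+.02],rate=.12); env.movel([*t,ZG+.001],rate=.03)
    print('down',env.sense()['wrist_force'].round(1)); effector.release(); env.pause(.2)
    env.movel([*t,H],rate=.15)
    pic,d,s,W=look(b,'after_%s_%s.png'%(a,b)); c,r,n,z=top(W,d,t)
    print('placed handle',c.round(4),'err mm',((c-t)*1000).round(1),r,n,z,'t',s['t'])
E
python3 - <<'E'
from h import *
env.movel([.42,-.1889,.24],rate=.25)
move('barb','plain')
E
```

```text
handle [0.6228 0.1321] 12.560165405273438 541 0.11229228657824657
width 0.025458307685865145 [ 0.8  0.5 -0. ] 11.2833
lifted 0.025395144536420475 [ 0.1 -0.3 -4.5]
down [-0.9  0.4 -4.6]
placed handle [ 0.6454 -0.2233] err mm [-0.3 -0.4] 12.258746147155762 512 0.11237931513508774 t 18.95
```

View pics/after_barb_plain.png

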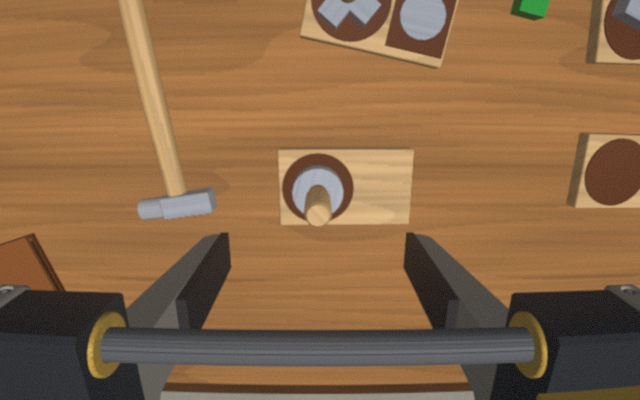

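Picture 4: the round stamp stands upright on the plain block's pad (foot at about (317,190)), 0.5 mm off centre. On to the bar stamp, after a close crop to confirm the choice.

```bash
python3 - <<'E'
from h import *
pic,d,s,W=look('plusb'); cv2.imwrite('pics/crop_bar.png',cv2.resize(pic[90:290,200:460,::-1],None,fx=2,fy=2))
E
```

```text
(no output)
```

View pics/crop_bar.png

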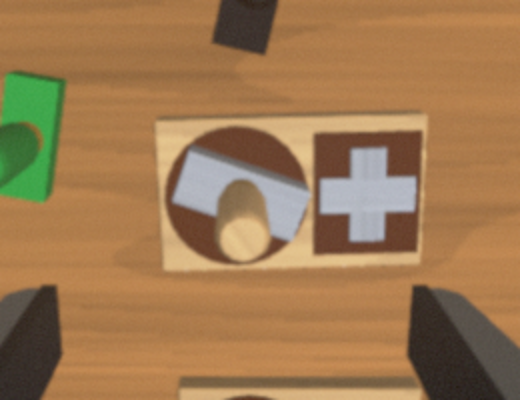

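Picture 5 (crop): the steel-footed bar stamp with the light wooden handle at (242,200) stands on the plus block (sample at (367,195)). The green and black ones stand off the block.

```bash
python3 - <<'E'
from h import *
pic,d,s,W=look('barb'); c,wh,u,h=block(W,d,*PAD['barb']); print(c,wh)
move('plusb','barb')
pic,d,s,W=look('plusb'); c,wh,u,h=block(W,d,*PAD['plusb']); print(c,wh)
move('roundb','plusb')
a,b=[cv2.resize(cv2.imread('pics/after_%s.png'%k),(400,250)) for k in('plusb_barb','roundb_plusb')]
cv2.imwrite('pics/m2.png',np.hstack([a,b]))
E
```

```text
[0.62573922 0.13340861] [153.6  89.3]
handle [0.4511 0.1278] 12.510802268981934 539 0.11234523187407926
width 0.02568136856839996 [-0.4  0.2 -0.6] 25.2
lifted 0.025394766998911335 [ 0.4 -0.7 -4. ]
down [-0.4  0.3 -4. ]
placed handle [0.6261 0.1332] err mm [ 0.2 -0.4] 12.394184112548828 514 0.11238414999059194 t 31.9667
[0.45641996 0.12542161] [ 89.8 153.7]
handle [ 0.4452 -0.1943] 12.539762496948242 531 0.11231437664913188
width 0.025602699605684023 [-0.7  0.3 -0.8] 37.0167
lifted 0.025695016462060585 [-0.4  0.4 -3.6]
down [-0.2 -0.3 -3.1]
placed handle [0.4568 0.1251] err mm [ 0.3 -0.2] 12.455423355102539 514 0.11233224221496473 t 44.5083
```

View pics/m2.png

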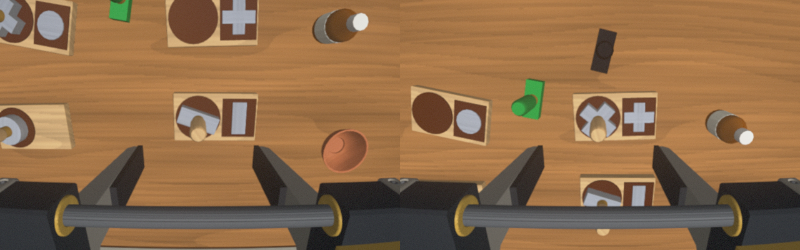

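Picture 6: the bar stamp is on the bar block (left, at (198,118)) and the plus stamp is on the plus block (right, at (598,118)). The last move puts the round stamp home.

```bash
python3 - <<'E'
from h import *
pic,d,s,W=look('roundb'); c,wh,u,h=block(W,d,*PAD['roundb']); print(c,wh)
move('plain','roundb')
env.movel([.42,-.19,.32],rate=.2)
env.goto_joints([-1.358,0.468,-0.012,1.603,0.006,1.071,-0.056])
p,d,s=snap('scene','end.png')
cv2.imwrite('pics/end_c.png',cv2.resize(p[90:390,160:460,::-1],(600,600)))
for c in('scene','top'):
    if c=='top': snap(c)
    for n in "round_stamp bar_stamp plus_stamp hammer dye_bottle rivet_bowl".split():
        print(c,n,[(np.round(r['at'],3).tolist(),round(r['score'],2)) for r in tip_of(c,n)][:3])
print(s['t'],s['gripper_width'])
E
```

```text
[ 0.44752399 -0.18892986] [153.6  89.6]
handle [ 0.6455 -0.2232] 12.255589485168457 513 0.11223934909105301
width 0.025504972958210977 [-0.7  0.6 -1.2] 49.6833
lifted 0.025039831044052382 [ 0.6  0.2 -4. ]
down [-0.2 -1.2 -4. ]
placed handle [ 0.4476 -0.1892] err mm [-0.  -0.4] 12.326571464538574 515 0.1123154434630792 t 56.5833
scene round_stamp []
scene bar_stamp [([0.425, 0.006, 0.005], 0.81), ([0.625, 0.134, 0.022], 0.76), ([0.342, 0.133, -0.001], 0.58)]
scene plus_stamp [([0.457, 0.126, 0.017], 0.7)]
scene hammer [([0.552, -0.398, 0.001], 0.98)]
scene dye_bottle [([0.449, -0.188, 0.001], 0.68), ([0.471, 0.358, -0.006], 0.61), ([0.458, 0.124, 0.018], 0.57)]
scene rivet_bowl [([0.685, 0.413, 0.001], 0.67)]
top round_stamp [([0.448, -0.19, 0.016], 0.49)]
top bar_stamp [([0.622, 0.136, 0.018], 0.79), ([0.423, 0.006, -0.002], 0.78)]
top plus_stamp [([0.461, 0.122, 0.02], 0.84)]
top hammer [([0.552, -0.4, -0.002], 0.59)]
top dye_bottle [([0.469, 0.359, -0.001], 0.51)]
top rivet_bowl [([0.686, 0.413, -0.004], 0.77)]
60.2167 0.09165652063638356
```

View pics/end_c.png

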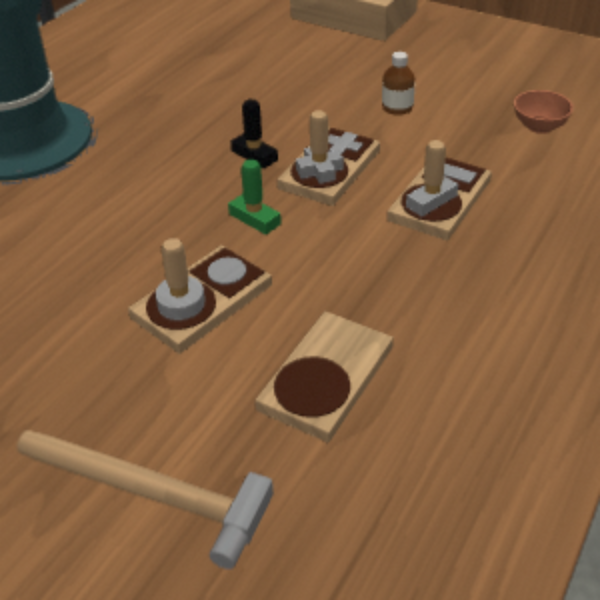

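View pics/after_plain_roundb.png

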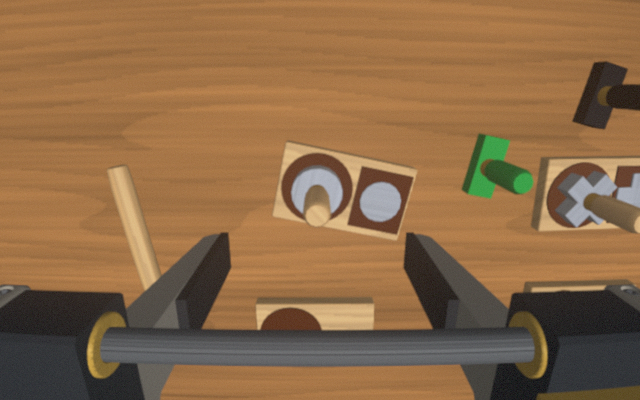

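Pictures 7 and 8: in the scene crop, round (178,290), plus (320,160) and bar (433,195) stand upright on their own blocks. The plain block is empty, and the bystanders and look-alikes have not moved.

```bash
python3 -c "
from h import *
print(workorder.finish_job())"
```

```text
the job is handed in; nothing more can be done
None
```

All three stamps now stand upright on their own blocks, and the job is handed in. I set the round stamp aside on the plain block, moved the bar stamp and then the plus stamp home, and then brought the round stamp home.

- **Placement:** right after each release, the wrist camera showed every handle within 0.5 mm of its pad centre, with its top at the right height.
- **Bystanders:** the hammer, bottle and bowl were found within about 4 mm of where they started, which is the detector's accuracy. The black and green look-alikes look unmoved in the last picture.
- **Robot:** it ended clear of everything with the gripper open, and the clock read about 60 s of the 128 s allowed. The wrist force read 5 N or less each time I checked it.
- **Checks that disagreed:**
  - In the last scene picture the detector missed the round stamp and wrongly reported a bottle at its place. The top camera and the picture itself both show the round stamp there.
  - My colour-based check of the pad centres was up to 3 mm off for the three blocks that had stamps on them, because stamps and shadows got in the way. I used the block outlines from the depth images instead. Repeating that for each home block once it was empty moved its pad centre by 0.3 mm at most.

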